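# Refit the control board in its chassis

## Robot

A 6-joint arm with a two-finger parallel gripper is mounted at the origin on a cart in front of the work surface, level with it; the furniture and walls round the work are solid. World frame = base frame: x ahead of the robot, y to its left, z up, the work surface at z = 0. Lengths are in m, angles in rad, forces in N, time in s.
With the tool pointing down it reaches from about 0.225 to 0.875 m from the base axis. Payload 3.4 kg.
Tool frame: the origin (TCP) lies on the centre line of the jaws, within the pads' length; the fingertips stand 11 mm ahead of it and the grasp point (between the pads) lies 8 mm behind it; z points along the fingers, y is the line along which they close (so a half turn about z gives the same grasp; the last joint's range is limited). The gripper opens to 85 mm and grips with 20 to 120 N. Pads are 22 mm wide; open, the fingers measure 114 mm over their backs; the gripper's body (76 mm by 85 mm) begins 54 mm behind the grasp point. The pads swing forward as they close: fully open they stand 13 mm farther back than shut.
Start: joints at [1.076, 0.276, 1.505, -0, 1.361, -0.121], TCP at [0.21, 0.535, 0.242] pointing down, gripper open.
Joint ranges: [-2.89, 2.89], [-0.75, 2.08], [0.22, 2.7], [-1.18, 4.32], [0.11, 2.71], [-2.7, 2.7]. Speed limits (rad/s): [2.57, 2.57, 3.14, 3.14, 3.14, 3.14].

## Interface

Orientations are given as a unit quaternion [w, x, y, z].
In Python, from rig import manip, eyes, job gives the robot as it stands.
- The arm moves only by the tool drive_tool, never from a script. Its argument "rows" is a list of rows, each a list of 3 entries, a list of its own where there are three numbers: the turn, a rotation vector about the world's x, y, z in rad, then the shift along the world's x, y, z in cm, then the finger opening in cm, from 0 to 8.54. A call has 1 to 8 rows; each row shifts and turns the commanded pose from where the row before left it; what a row does not reach is not made up. A row lasts 1/8 s, in which the tool goes at most 62.5 mm and 10.7 degrees, less where a joint would pass 70% of its speed; a pose out of reach is approached as far as the arm can. A call is refused whole if a number of a shift passes 6.25 or a number of a turn 0.188, either way. A call with a gripper value outside its range is refused whole. The fingers move at their own pace and stop on an object; "force" is the grip in N (left out, the last holds). Time passes only in rows, so rows that do not move let the fingers close. It gives the time, the measured TCP pose, the force, the opening and the grip force at its end, in the units of the state.
- manip.get_state(): the state, without advancing time (a new reading comes with each control period).
- eyes.get_image(name): name is "side" or "top"; returns the picture (480x640x3 uint8, red, green, blue); there is no depth.
- eyes.get_calibration(name): a dict with "camera_matrix" (3x3 intrinsics, pixels), "k1" (the pictures are not rectified: a ray, as slopes to the right and down, at radius r is drawn at 1 + k1 r^2 times it, then the intrinsics apply), "view" (4x4, takes a point from world to camera coordinates). Camera axes: x right, y up, looking along -z (the intrinsics and any distortion apply to the point x, -y, -z); pixel columns grow to the right and rows downward; lengths in m; the calibration is good to about 2 mm. A picture is of the moment at which its call begins. get_calibration takes no time and is no camera call.
- job.sign_off(): hands the job in; it is judged then, once.
The state is a dict: "clock": time; "qpos": joint angles; "qd": joint speeds; "effort": joint torques, N m; "position": TCP position; "ee_rot": TCP orientation; "contact_force": force on the tool from outside, world axes, zero at the start; "moment": the same for the moment, N m; "width": finger opening in m; "gripper_force": force on a finger pad.
Only numpy, scipy, OpenCV 4.12 (cv2) and the standard library are available. Lean on these libraries where they do the work, as an engineer would, in place of code of your own. Each camera call takes 0.05 s, during which the arm holds its last target. There are 200 camera calls.

## Task

Take the saw's control board out of the slotted wooden stand, slide it very gently down between the two card guides of the grey chassis until it rests on the sprung socket (do not let it drop and do not force it: feel for the guides), and let go. Then swing both ejector levers inward until they stand fully upright, so that their noses press the board fully home, and leave the other things on the bench alone.

Things in the scene. Friction and masses are not known exactly. Their poses are not given: they have to be found in the camera images.
- board: Control board, loose, about 0.15 kg: dark plate 120 mm wide (y), 80 high (z), 5 thick (x); small parts on its -x face, up to 8 proud, 14 or more from the side edges, 25 to 65 above the lower edge. Origin: middle of the lower edge; z up. Its free top corners beside the tab (80 above the lower edge) are where the levers press. At first upright in the stand; fits the guides either way round.
- tab (a point): Point to grip on the board: in the black pull tab on the middle of its top edge, 98 mm above the lower edge. The tab is 10 mm thick (the board's x), 44 mm wide (y) and ends 116 mm above the lower edge. Grip it firmly across its thickness from above.
- stand: Wooden holder, fixed, 70 (x) x 150 (y) x 30 mm high, with a slot 7 mm wide and 20 mm deep along its y, in which the board stands. Origin: centre of the underside; z up.
- chassis: Grey chassis, fixed. Base plate 100 (x) x 180 (y) x 12 mm. Origin: centre of its underside; z up; y runs from guide to guide, along the seated board's width; -x is its front. Two lever posts at y = +70 and -70 mm, 100 mm high, 14 thick in y, 50 in x. The board bears 12 N from the chassis while both levers are open, else 30 N; the chassis and levers bear 30 N from the robot.
- mouth (a point): Point of the chassis 62 mm above its origin, axes as the chassis: height where the guides begin. They are two aluminium channels for the board's side edges, facing each other, 124 mm between end walls, each 7.5 mm wide (x), 8 deep (y). The middle of the channels lies up to 15 mm before or behind this point in x (both alike, clamped): NOT MEASURED, to be felt or seen.
- lead_in (a point): Point of the chassis 75 mm above its origin, axes as the chassis: a good height of the board's lower edge for finding the guides. Each channel's front wall (-x side) and end wall rise 62 mm above the chassis's origin, its rear wall (+x side) 87 mm. So a board with its lower edge between these heights can be brought from the front against the rear walls, then slid down along them.
- seat (a point): Point of the chassis 26 mm above its origin: top of the sprung socket, a black strip 50 (x) x 84 (y) mm with brass contacts, between the guides. A board let go there rests with its lower edge at this height; seated by the levers it is 4 mm lower. The spring pushes up with 5.6 N at first touch, 8.4 N when seated. 
- hinge_left (a point): Hinge of lever_left: on the chassis at y = +70 mm, 95 mm above its origin; axis along x.
- hinge_right (a point): Hinge of lever_right: on the chassis at y = -70 mm, 95 mm above its origin; axis along x.
- lever_left (a joint): Ejector lever at the chassis's +y end, dark steel: 0 = upright, closed (a stop); grows to 1.0 rad as it leans outward. Arm 20 mm wide (x), 7 thick, 52 long, ending in a 9 mm bead. Its nose, 50 wide (x), reaches 18 inward and meets the board's top corner from about 0.3 rad on. Leaves the board's way free beyond 0.7 rad. Stays where left; some 4 N at its end to swing, 7 N under load. Push its end from outside along its arc, fingers closed.
- lever_right (a joint): The same lever, mirrored, at the chassis's -y end; 0 = upright, closed; grows as it leans outward (towards -y).
- lever_left_tip (a point): Middle of the outer end of lever_left, 52 mm from its hinge.
- lever_right_tip (a point): Middle of the outer end of lever_right, 52 mm from its hinge.
- screwdriver_red: Red-handled screwdriver 198 mm long lying on the bench, a bystander; origin at its middle, underside.
- offcut_2: Hardwood offcut 42 x 70 x 20 mm lying on the bench, a bystander; origin at its middle, underside.
- nail_jar: Glass jar of nails, 62 mm across, 85 high, a bystander; origin: centre of its underside.
- soap_box: Small white carton 55 x 85 x 30 mm, a bystander; origin: centre of its underside.
There are look-alikes about, which are no part of the job. There is more than one size of the board; the one meant has the size given above.

How it is judged:
On the way, in this order (a step that is already met when the one before it is completed fails the run):
1. the board stands in both guides, down on the socket, with both levers still open (x of board in the frame of chassis between -0.018 and 0.018 m and y of board in the frame of chassis between -0.005 and 0.005 m and angle between the y axis of board and the y axis of chassis, either way round below 0.1 rad and angle between board's own z axis and vertical below 0.12 rad and z of board in the frame of chassis between 0.0215 and 0.03 m and value of joint each of lever_left, lever_right above 0.5 rad), for 0.2 s.
2. both levers are upright and the board is fully home (x of board in the frame of chassis between -0.018 and 0.018 m and y of board in the frame of chassis between -0.005 and 0.005 m and angle between the y axis of board and the y axis of chassis, either way round below 0.1 rad and angle between board's own z axis and vertical below 0.12 rad and z of board in the frame of chassis between 0.0195 and 0.0236 m and value of joint each of lever_left, lever_right below 0.07 rad), for 0.2 s.
At the end, for the whole second after the job is handed in: The board is in both guides, upright, its lower edge at 22 mm above the chassis's underside (19.5 to 23.6 mm), within 5 mm of the middle between the guides, at rest; both levers within 0.07 rad of upright (all of step 2 and linear speed of board below 0.02 m/s); the robot touches nothing.
It fails at once if the board is pushed against the chassis, its guides or socket with more than 12 N while both levers are open (contact force between board and chassis above 12 N and value of joint each of lever_left, lever_right above 0.5 rad).
It fails at once if the board is pushed against the chassis, its guides or levers with more than 30 N (contact force between board and chassis above 30 N).
It fails at once if the robot pushes the chassis or its levers with more than 30 N (contact force between any of the arm, the fingers and chassis above 30 N).
It fails at once if the board is dropped down the guides (faster than 0.4 m/s while in them) (horizontal distance between board and chassis below 0.022 m and z of board in the frame of chassis below 0.06 m and linear speed of board above 0.4 m/s).
It fails at once if a bystander is shifted by more than 30 mm (distance of any of screwdriver_red, offcut_2, nail_jar, soap_box from where it was at the start of the episode above 0.03 m).
It also fails if it takes over 72 s, if anything falls off the work surface, if the arm or the gripper's body presses on something with over 40 N, if the wrist force passes 120 N, or if a joint passes its speed limit or range.

## Working session

There is one attempt and no reset: what is moved stays moved. The work goes in short steps, Python scripts to look and compute and a tool call to move; the robot and the scene stay as the last step left them, time stands still between calls to the robot, and variables do not carry over. Pictures are saved under pics/ and viewed, at most 10 in all, crops included, and the job is handed in when it is done.

Besides the shell and the picture viewer there is one more tool, called as name([rows], argument=value, ...), one row to a line, values as JSON. drive_tool: Moves the arm, as the interface text tells. Its arguments: {"type":"object","properties":{"rows":{"type":"array"},"force":{"type":"number"}},"required":["rows"]}

```bash
mkdir -p pics
cat > h.py <<'E'
import numpy as np, cv2
from rig import manip, eyes, job
def cal(n):
    c=eyes.get_calibration(n); return np.array(c["camera_matrix"]),c["k1"],np.array(c["view"])
def proj(n,P):
    K,k,V=cal(n); p=np.atleast_2d(P)@V[:3,:3].T+V[:3,3]
    s=np.c_[p[:,0],-p[:,1]]/(-p[:,2:]); r=(s**2).sum(1,keepdims=True)
    s=s*(1+k*r); return s@K[:2,:2].T+K[:2,2]
def ray(n,uv):
    K,k,V=cal(n); d=np.linalg.solve(K[:2,:2],np.array(uv,float)-K[:2,2]); s=d.copy()
    for _ in range(20): s=d/(1+k*(s@s))
    R=V[:3,:3]; return -R.T@V[:3,3], R.T@np.array([s[0],-s[1],-1])
def atz(n,uv,z):
    o,d=ray(n,uv); return o+d*(z-o[2])/d[2]
def atplane(n,uv,p,nrm):
    o,d=ray(n,uv); return o+d*(np.dot(np.array(p)-o,nrm)/np.dot(d,nrm))
E
python3 - <<'E'
from h import *
for n in("top","side"):
    cv2.imwrite(f"pics/{n}0.png",eyes.get_image(n)[:,:,::-1]); K,k,V=cal(n); print(n,K[0,0],k,-V[:3,:3].T@V[:3,3],V[:3,:3].round(2).tolist())
print(manip.get_state())
E
```

```text
top 556.0671233998967 -0.15144883684629173 [ 0.30171208 -0.11168374  1.3444347 ] [[-0.01, -1.0, 0.02], [0.98, -0.01, 0.18], [-0.18, 0.02, 0.98]]
side 578.0534022668586 -0.09716190080109054 [-0.02227336 -1.10744261  0.55639205] [[0.87, -0.49, -0.03], [0.2, 0.3, 0.93], [-0.45, -0.82, 0.36]]
{'clock': 0.1, 'qpos': array([ 1.07599557e+00,  2.76549445e-01,  1.50601409e+00,  9.11651568e-06,
        1.36067398e+00, -1.21017385e-01]), 'qd': array([-4.98050000e-04, -1.26878885e-03, -3.59146211e-03, -6.38323643e-05,
        7.87552955e-04,  5.04111216e-04]), 'effort': array([ 1.69121136e-03, -4.17701304e+01, -2.46405923e+01, -1.11443064e-04,
        5.79466025e-03,  4.87779323e-05]), 'position': array([0.20975426, 0.53489903, 0.24151308]), 'ee_rot': array([-2.53498953e-04,  1.85806486e-01,  9.82586013e-01, -7.82400393e-04]), 'contact_force': array([-0.05006615, -0.8918233 , -0.25731707]), 'moment': array([-0.00362377,  0.0139249 , -0.01876458]), 'gripper_force': 0.0, 'width': 0.08525729545342325}
```

View pics/top0.png

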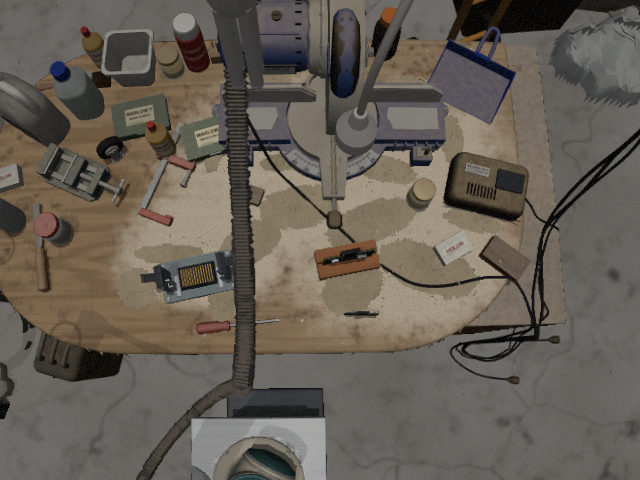

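View pics/side0.png

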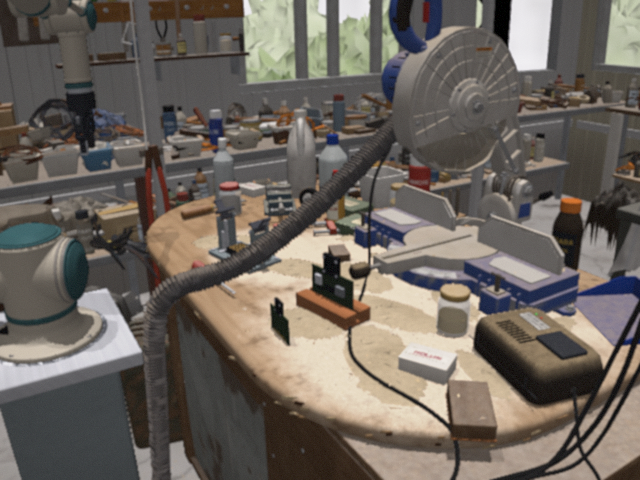

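The top view shows the stand with its board at (347,258), a smaller look-alike board standing on the bench at (362,314), the chassis at (195,277) partly under a hose, and the screwdriver at (237,325). In the side view the stand is at (333,300), the look-alike at (280,320) and the chassis at (250,250), behind the hose. The possible boards are therefore (347,258) in the stand and (362,314) loose; I choose the one in the stand and will check it in a close crop.

Run:
```python
from h import *
t=cv2.imread("pics/top0.png"); s=cv2.imread("pics/side0.png")
def c(i,x,y,w,h): return cv2.resize(i[y:y+h,x:x+w],(400,300),interpolation=cv2.INTER_CUBIC)
a=np.vstack([np.hstack([c(t,140,238,104,78),c(t,305,220,80,60)]),np.hstack([c(s,200,200,100,75),c(s,264,242,120,90)])])
cv2.imwrite("pics/c1.png",a)
# hose triangulation guess: points
for uv in((240,20),(238,150),(243,250),(243,370)):
    o,d=ray("top",uv); print(uv,[ (np.round(o+d*(z-o[2])/d[2],3)[:2].tolist(), z, proj("side",o+d*(z-o[2])/d[2]).round().tolist()) for z in(0.1,0.2,.3,.4,.5,.6,.8)])
```

```text
(240, 20) [([1.131, 0.045], 0.1, [[465.0, 189.0]]), ([1.064, 0.032], 0.2, [[453.0, 158.0]]), ([0.998, 0.02], 0.3, [[439.0, 124.0]]), ([0.931, 0.007], 0.4, [[424.0, 87.0]]), ([0.864, -0.005], 0.5, [[407.0, 45.0]]), ([0.798, -0.018], 0.6, [[388.0, -0.0]]), ([0.665, -0.043], 0.8, [[342.0, -107.0]])]
(238, 150) [([0.777, 0.041], 0.1, [[363.0, 211.0]]), ([0.739, 0.029], 0.2, [[354.0, 176.0]]), ([0.7, 0.017], 0.3, [[343.0, 137.0]]), ([0.662, 0.004], 0.4, [[331.0, 95.0]]), ([0.624, -0.008], 0.5, [[318.0, 49.0]]), ([0.586, -0.02], 0.6, [[304.0, -0.0]]), ([0.51, -0.045], 0.8, [[271.0, -114.0]])]
(243, 250) [([0.536, 0.026], 0.1, [[281.0, 230.0]]), ([0.517, 0.015], 0.2, [[274.0, 191.0]]), ([0.498, 0.004], 0.3, [[267.0, 149.0]]), ([0.479, -0.007], 0.4, [[258.0, 103.0]]), ([0.46, -0.018], 0.5, [[249.0, 54.0]]), ([0.442, -0.03], 0.6, [[240.0, 0.0]]), ([0.404, -0.052], 0.8, [[219.0, -119.0]])]
(243, 370) [([0.266, 0.024], 0.1, [[169.0, 255.0]]), ([0.269, 0.013], 0.2, [[166.0, 211.0]]), ([0.272, 0.002], 0.3, [[164.0, 164.0]]), ([0.275, -0.009], 0.4, [[161.0, 113.0]]), ([0.278, -0.02], 0.5, [[159.0, 59.0]]), ([0.281, -0.031], 0.6, [[156.0, 2.0]]), ([0.286, -0.052], 0.8, [[153.0, -123.0]])]
```

View pics/c1.png

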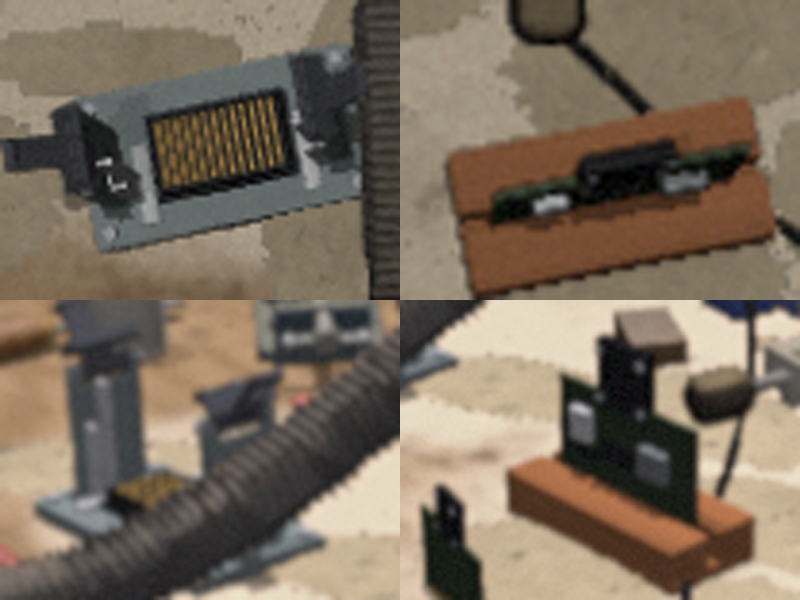

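Run:
```python
from h import *
f=lambda u,v:(305+u*.2,220+v*.2); g=lambda u,v:(140+u*.26,238+v*.26)
S=np.array([atz("top",f(*p),.03) for p in((447,155),(750,97),(773,233),(475,292))])
print("stand",S.round(3).tolist(),S.mean(0)); 
for a,b in((0,1),(1,2),(2,3),(3,0)): print(np.linalg.norm(S[a]-S[b]).round(4),end=" ")
dy=(S[0]-S[1])+(S[3]-S[2]); ys=np.arctan2(-dy[0],dy[1]); print("yaw",ys)
for p in((592,162),(672,142),(585,195),(674,180)): print("tab",atz("top",f(*p),.126).round(4))
for p in((492,195),(755,150)): print("brd top",atz("top",f(*p),.090).round(4))
C=np.array([atz("top",g(*p),.012) for p in((100,252),(80,100),(350,45))])
print("ch",C.round(4).tolist(),np.linalg.norm(C[0]-C[1]),np.linalg.norm(C[1]-C[2]))
Q=np.array([atz("top",g(*p),.026) for p in((147,115),(280,90),(296,167),(160,195))]); print("sock",Q.round(4).tolist(),Q.mean(0))
dy=(Q[0]-Q[1])+(Q[3]-Q[2]); yc=np.arctan2(-dy[0],dy[1]); d=C[1]-C[2]; print("yaw",yc,np.arctan2(-d[0],d[1]))
for p in((5,150),): print("ltip",atz("top",g(*p),.123))
# overlay on 
o=Q.mean(0)*[1,1,0]; R=lambda y:np.array([[np.cos(y),-np.sin(y),0],[np.sin(y),np.cos(y),0],[0,0,1]])
W=lambda p:o+np.array(p)@R(yc).T
for n,p in(("tipL",(0,.114,.123)),("tipR",(0,-.114,.123)),("hR",(0,-.07,.095)),("cornerRB",(-.05,-.09,.012)),("LB",(-.05,.09,.012))): print(n,W(p).round(3),proj("top",W(p)).round(1),proj("side",W(p)).round(1))
# hose triangulation
def tri(a,b):
    o1,d1=ray("top",a);o2,d2=ray("side",b);A=np.c_[d1,-d2];t=np.linalg.lstsq(A,o2-o1,rcond=None)[0];return (o1+d1*t[0]).round(3),(o2+d2*t[1]).round(3)
s=cv2.imread("pics/side0.png");t=cv2.imread("pics/top0.png")
A=cv2.resize(t[240:315,135:260],None,fx=6.4,fy=6.4,interpolation=cv2.INTER_CUBIC)[:300]
A=cv2.resize(t[238:313,145:245],(400,300),interpolation=cv2.INTER_CUBIC)
B=cv2.resize(s[200:275,205:305],(800,600),interpolation=cv2.INTER_CUBIC)
cv2.imwrite("pics/c2.png",B)
```

```text
stand [[0.543, -0.332, 0.03], [0.571, -0.483, 0.03], [0.503, -0.491, 0.03], [0.476, -0.343, 0.03]] [ 0.52312573 -0.41218814  0.03      ]
0.1539 0.068 0.1503 0.0679 yaw 0.18007703579974593
tab [ 0.5216 -0.3816  0.126 ]
tab [ 0.5304 -0.4188  0.126 ]
tab [ 0.5065 -0.3777  0.126 ]
tab [ 0.513  -0.4188  0.126 ]
brd top [ 0.513 -0.342  0.09 ]
brd top [ 0.533  -0.4672  0.09  ]
ch [[0.4225, 0.221, 0.012], [0.5192, 0.2369, 0.012], [0.5532, 0.0647, 0.012]] 0.0980106014182435 0.1755036728087545
sock [[0.5071, 0.1902, 0.026], [0.5223, 0.1065, 0.026], [0.4736, 0.0956, 0.026], [0.4567, 0.1806, 0.026]] [0.48991733 0.14321915 0.026     ]
yaw 0.18841145966704786 0.1946542198807809
ltip [0.47198264 0.25136417 0.123     ]
tipL [0.469 0.255 0.123] [[139.6 278.5]] [[217.5 201.7]]
tipR [0.511 0.031 0.123] [[239.3 258.9]] [[270.4 222.3]]
hR [0.503 0.074 0.095] [[221.7 264.7]] [[259.8 229.1]]
cornerRB [0.458 0.045 0.012] [[238.5 288.6]] [[249.5 269.6]]
LB [0.424 0.222 0.012] [[165.5 302.9]] [[209.4 249. ]]
```

View pics/c2.png

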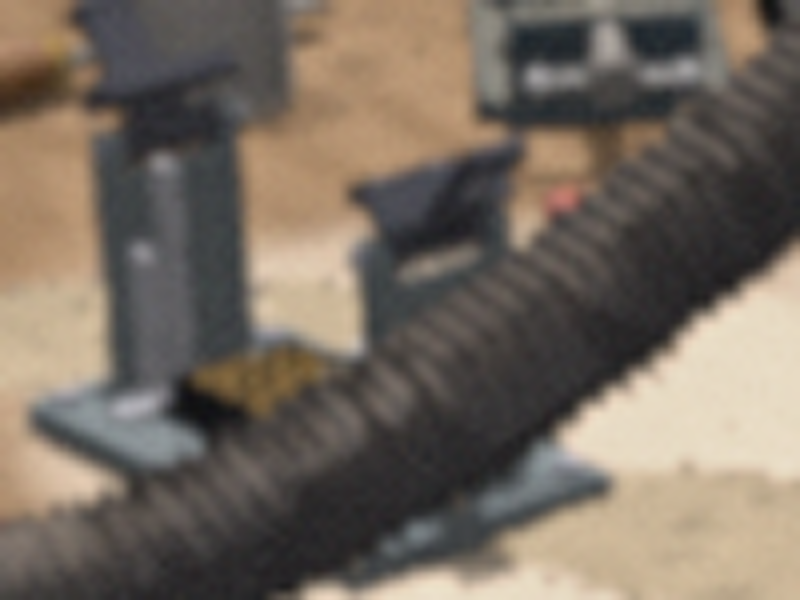

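The crop shows the left guide with its front wall top at crop (138,250) and its taller rear wall top at crop (163,158). So the front (-x) side faces the robot, and the chassis yaw is about +0.19. The hose runs past the right end, so I'll triangulate it and fit the channel offset.

Run:
```python
from h import *
from scipy.optimize import least_squares
def tri(uside,vtopcol):  # point on side ray whose top column = given
    o,d=ray("side",uside)
    ts=np.linspace(.7,2.2,3000); P=o+np.outer(ts/np.linalg.norm(d)*1.0,d); u=proj("top",P); i=np.argmin(abs(u[:,0]-vtopcol)); return P[i].round(3),u[i].round()
for s_,c in(((261.3,251.9),243),((287.5,231.3),243),((350,175),239),((230,268),243)): print(tri(s_,c))
for s_,c in(((255,243.7),233),((280,223.7),233),((260,265),252),((280,250),252)): print("edge",tri(s_,c))
# channel fit
o=np.array([.4899,.1432,0]); y=.19; c_,s_=np.cos(y),np.sin(y)
W=lambda p:o+np.array([c_*p[0]-s_*p[1],s_*p[0]+c_*p[1],p[2]])
for off in(-.015,-.01,-.005,0,.005,.01,.015):
    print(off,proj("side",[W((off-.005,.058,.062)),W((off+.005,.058,.087))]).round(1).tolist(),proj("top",[W((off+.005,.058,.087)),W((off+.005,-.058,.087)),W((off-.005,.058,.062))]).round(1).tolist())
```

```text
(array([0.483, 0.03 , 0.056]), array([243., 275.]))
(array([0.552, 0.026, 0.094]), array([243., 244.]))
(array([0.726, 0.026, 0.204]), array([239., 155.]))
(array([0.404, 0.031, 0.034]), array([243., 310.]))
edge (array([0.478, 0.052, 0.071]), array([233., 277.]))
edge (array([0.544, 0.047, 0.109]), array([233., 246.]))
edge (array([0.47 , 0.011, 0.033]), array([252., 282.]))
edge (array([0.522, 0.009, 0.06 ]), array([252., 259.]))
-0.015 [[224.5, 231.0], [227.0, 220.8]] [[168.4, 280.2], [217.9, 270.4], [171.6, 285.8]]
-0.01 [[226.1, 230.5], [228.7, 220.3]] [[168.1, 278.1], [217.5, 268.3], [171.3, 283.7]]
-0.005 [[227.8, 230.1], [230.4, 219.9]] [[167.7, 276.0], [217.1, 266.2], [170.9, 281.6]]
0 [[229.4, 229.6], [232.0, 219.4]] [[167.4, 273.9], [216.7, 264.1], [170.6, 279.6]]
0.005 [[231.1, 229.1], [233.7, 219.0]] [[167.0, 271.8], [216.4, 262.0], [170.3, 277.5]]
0.01 [[232.7, 228.7], [235.3, 218.5]] [[166.7, 269.7], [216.0, 259.9], [169.9, 275.4]]
0.015 [[234.4, 228.2], [236.9, 218.1]] [[166.4, 267.6], [215.6, 257.8], [169.6, 273.3]]
```

Run:
```python
from h import *
o,d=ray("top",(333,218))
for z in(.05,.1,.13,.16,.2,.25,.3): P=o+d*(z-o[2])/d[2]; print(z,P.round(3),proj("side",P).round())
```

```text
0.05 [ 0.621 -0.184  0.05 ] [[363. 273.]]
0.1 [ 0.609 -0.181  0.1  ] [[358. 252.]]
0.13 [ 0.601 -0.179  0.13 ] [[354. 239.]]
0.16 [ 0.594 -0.177  0.16 ] [[351. 226.]]
0.2 [ 0.584 -0.175  0.2  ] [[346. 208.]]
0.25 [ 0.572 -0.172  0.25 ] [[340. 184.]]
0.3 [ 0.559 -0.17   0.3  ] [[334. 160.]]
```

drive_tool([
  [[0, 0, -0.0635], [1.94, -5.85, 0.6], 4],
  [[0, 0, -0.0635], [1.94, -5.85, 0.6], 4],
  [[0, 0, -0.0635], [1.94, -5.85, 0.6], 4],
  [[0, 0, -0.0635], [1.94, -5.85, 0.6], 4],
  [[0, 0, -0.0635], [1.94, -5.85, 0.6], 4],
  [[0, 0, -0.0635], [1.94, -5.85, 0], 4],
  [[0, 0, -0.0635], [1.94, -5.85, 0], 4],
  [[0, 0, -0.0635], [1.94, -5.85, 0], 4],
])

```text
clock: 1.1
position: [0.3652, 0.0655, 0.2723]
ee_rot: [0.0, 0.428, 0.904, 0.0]
contact_force: [1.2, -0.2, 0.2]
width: 0.0399
gripper_force: 0.0
```

The right half of the crop was read with a 400-column offset left out, so the stand position is wrong. Recomputing.

Run:
```python
from h import *
f=lambda u,v:(305+(u-400)*.2,220+v*.2)
S=np.array([atz("top",f(*p),.03) for p in((447,155),(750,97),(773,233),(475,292))])
print("stand",S.round(3).tolist(),S.mean(0)); 
for a,b in((0,1),(1,2),(2,3),(3,0)): print(np.linalg.norm(S[a]-S[b]).round(4),end=" ")
dy=(S[0]-S[1])+(S[3]-S[2]); ys=np.arctan2(-dy[0],dy[1]); print("yaw",ys)
for p in((592,162),(672,142),(585,195),(674,180)): print("tab",atz("top",f(*p),.126).round(4))
for p in((492,195),(755,150)): print("brd top",atz("top",f(*p),.090).round(4))
print(proj("side",[S.mean(0),S[2],S[3]]).round())
```

```text
stand [[0.545, -0.138, 0.03], [0.572, -0.286, 0.03], [0.505, -0.295, 0.03], [0.478, -0.151, 0.03]] [ 0.5250451  -0.21732087  0.03      ]
0.1497 0.0674 0.1462 0.0677 yaw 0.1843451306563301
tab [ 0.5232 -0.2011  0.126 ]
tab [ 0.532  -0.2371  0.126 ]
tab [ 0.5083 -0.1976  0.126 ]
tab [ 0.5147 -0.2375  0.126 ]
brd top [ 0.5149 -0.1575  0.09  ]
brd top [ 0.5347 -0.2791  0.09  ]
[[333. 298.]
 [346. 317.]
 [297. 292.]]
```

drive_tool([
  [[0, 0, -0.0626], [1.99, -3.56, 0], 4],
  [[0, 0, -0.0626], [1.99, -3.56, 0], 4],
  [[0, 0, -0.0626], [1.99, -3.56, -1], 4],
  [[0, 0, -0.0626], [1.99, -3.56, -1], 4],
  [[0, 0, -0.0626], [1.99, -3.56, -1], 4],
  [[0, 0, -0.0626], [1.99, -3.56, -1], 4],
  [[0, 0, -0.0626], [1.99, -3.56, -1], 4],
  [[0, 0, -0.0626], [1.99, -3.56, -1], 4],
])

```text
clock: 2.1
position: [0.5247, -0.2186, 0.2115]
ee_rot: [-0.0, 0.638, 0.77, 0.0]
contact_force: [0.2, -0.1, -0.1]
width: 0.0397
gripper_force: 0.0
```

Run:
```python
from h import *
s=manip.get_state(); print(s["position"],s["ee_rot"],s["contact_force"])
t=eyes.get_image("top")[:,:,::-1]; d=eyes.get_image("side")[:,:,::-1]
a=np.hstack([cv2.resize(t[215:305,300:400],(400,360),interpolation=cv2.INTER_CUBIC),cv2.resize(d[200:325,270:395],(400,400),interpolation=cv2.INTER_CUBIC)[:360]])
cv2.imwrite("pics/c3.png",a)
p=s["position"]; print(proj("side",[p+[0,0,-.011],p]).round(1),proj("top",[p]).round(1))
print(proj("side",[[.5245,-.219,.126],[.5245,-.219,.09]]))
```

```text
[ 0.52469109 -0.2185866   0.21149591] [-4.26954278e-04  6.38425162e-01  7.69683785e-01  3.08256781e-05] [ 0.17967468 -0.14742983 -0.05072839]
[[332.4 218.5]
 [332.4 213. ]] [[354.6 244.3]]
[[332.84155266 254.78384192]
 [333.01466414 271.64712659]]
```

View pics/c3.png

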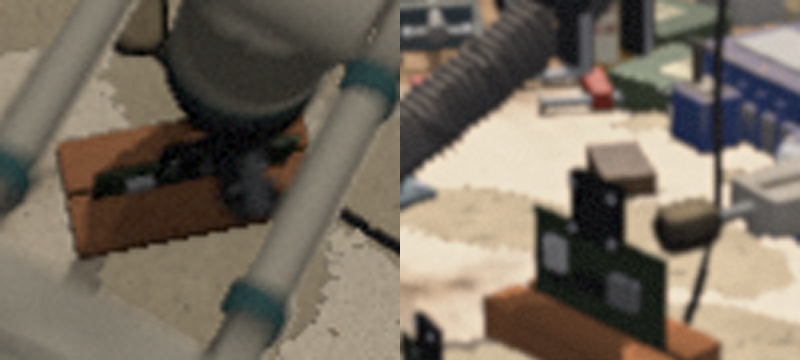

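The tab top in the side crop is at (598,178), which is px (331.9,255.6). The prediction was (332.8,254.8), so they agree. Going down to grip.

drive_tool([
  [[0, 0, 0], [0, 0, -2.5], 4],
  [[0, 0, 0], [0, 0, -2.5], 4],
  [[0, 0, 0], [0, 0, -2.5], 4],
  [[0, 0, 0], [0, 0, -2], 4],
  [[0, 0, 0], [0, 0, -1.4], 4],
  [[0, 0, 0], [0, 0, 0], 4],
  [[0, 0, 0], [0, 0, 0], 1.6],
  [[0, 0, 0], [0, 0, 0], 1.6],
], force=40)

```text
clock: 3.2
position: [0.525, -0.2177, 0.1043]
ee_rot: [0.001, 0.638, 0.77, 0.0]
contact_force: [-0.5, -0.6, 0.7]
width: 0.016
gripper_force: 0.0
```

drive_tool([
  [[0, 0, 0], [0, 0, 0], 0.5],
  [[0, 0, 0], [0, 0, 0], 0.5],
  [[0, 0, 0], [0, 0, 0], 0.5],
  [[0, 0, 0], [0, 0, 0], 0.5],
])

```text
clock: 3.7
position: [0.5249, -0.2178, 0.1043]
ee_rot: [0.001, 0.638, 0.77, 0.0]
contact_force: [-0.6, 1.1, 5.6]
width: 0.0092
gripper_force: 40.0
```

drive_tool([
  [[0, 0, 0], [0, 0, 0.5], 0.5],
  [[0, 0, 0], [0, 0, 1], 0.5],
  [[0, 0, 0], [0, 0, 1.5], 0.5],
  [[0, 0, 0], [0, 0, 2.5], 0.5],
  [[0, 0, 0], [0, 0, 3], 0.5],
  [[0, 0, 0], [0, 0, 3], 0.5],
  [[0, 0, 0], [0, 0, 3], 0.5],
  [[0, 0, 0], [0, 0, 1.5], 0.5],
], force=60)

```text
clock: 4.7
position: [0.5249, -0.2178, 0.2659]
ee_rot: [0.002, 0.638, 0.77, 0.0]
contact_force: [0.5, 0.9, -1.9]
width: 0.0093
gripper_force: 59.2
```

drive_tool([
  [[0, 0, 0], [-1.3, 5, 0], 0.5],
  [[0, 0, 0], [-1.3, 5, 0], 0.5],
  [[0, 0, 0], [-1.3, 5, 0], 0.5],
  [[0, 0, 0], [-1.3, 5, 0], 0.5],
  [[0, 0, 0], [-1.3, 5, 0], 0.5],
  [[0, 0, 0], [-1.3, 5, 0], 0.5],
  [[0, 0, 0], [0, 3, 0], 0.5],
  [[0, 0, 0], [0, 0, 0], 0.5],
])

```text
clock: 5.7
position: [0.4457, 0.1142, 0.2633]
ee_rot: [-0.0, 0.636, 0.772, -0.0]
contact_force: [-0.5, -0.2, -1.8]
width: 0.0091
gripper_force: 59.1
```

Run:
```python
from h import *
s=manip.get_state(); print(s["clock"],s["position"],s["ee_rot"],s["contact_force"],s["width"])
t=eyes.get_image("top")[:,:,::-1]; d=eyes.get_image("side")[:,:,::-1]
cv2.imwrite("pics/t4.png",t);cv2.imwrite("pics/s4.png",d)
a=np.hstack([cv2.resize(t[215:315,140:240],(400,400),interpolation=cv2.INTER_CUBIC),cv2.resize(d[130:260,190:320],(400,400),interpolation=cv2.INTER_CUBIC)])
cv2.imwrite("pics/c4.png",a)
p=s["position"]; e=np.array([-.184,.983,0]) 
print("pred side tl,tr,bl,br",((proj("side",[p+.06*e+[0,0,-.0143],p-.06*e+[0,0,-.0143],p+.06*e+[0,0,-.0943],p-.06*e+[0,0,-.0943]])-[190,130])*400/130+[400,0]).round(0).tolist())
```

```text
5.7 [0.44567469 0.11421492 0.26327026] [-2.92794219e-04  6.36131050e-01  7.71580975e-01 -1.00791076e-05] [-0.48769185 -0.21334681 -1.84357871] 0.009059503968907427
pred side tl,tr,bl,br [[469.0, 97.0], [556.0, 123.0], [477.0, 197.0], [563.0, 230.0]]
```

View pics/c4.png

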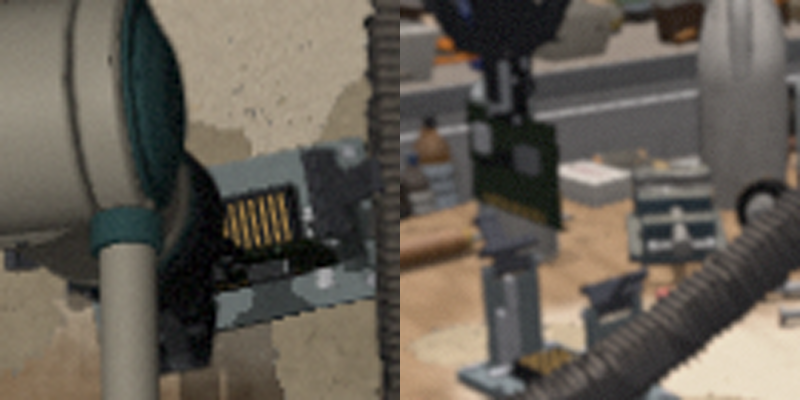

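The side crop shows the board's corners at (467,100), (556,123), (562,230) and (475,200), within about 2 crop px of the prediction. So the board hangs centred on the TCP and upright. Next I move in front of the channels and look again.

drive_tool([
  [[0, 0, 0], [0.65, 1.15, -1], 0.5],
  [[0, 0, 0], [0.65, 1.15, -1.5], 0.5],
  [[0, 0, 0], [0, 0, -1.5], 0.5],
  [[0, 0, 0], [0, 0, -1.2], 0.5],
  [[0, 0, 0], [0, 0, -0.8], 0.5],
  [[0, 0, 0], [0, 0, 0], 0.5],
  [[0, 0, 0], [0, 0, 0], 0.5],
])

```text
clock: 6.68
position: [0.4597, 0.1355, 0.2038]
ee_rot: [0.0, 0.638, 0.77, 0.0]
contact_force: [0.1, 0.5, -0.7]
width: 0.0093
gripper_force: 59.1
```

Run:
```python
from h import *
s=manip.get_state(); print(s["clock"],s["position"],s["ee_rot"],s["contact_force"],s["width"])
t=eyes.get_image("top")[:,:,::-1]; d=eyes.get_image("side")[:,:,::-1]
a=np.hstack([cv2.resize(t[230:305,150:250],(600,450),interpolation=cv2.INTER_CUBIC)[:,200:],cv2.resize(d[190:265,205:272],(402,450),interpolation=cv2.INTER_CUBIC)[:,:400]])
cv2.imwrite("pics/c5.png",a)
p=s["position"]; e=np.array([-.19,.982,0]) 
F=lambda q:((proj("side",q)-[205,190])*6+[400,0]).round(0).tolist()
G=lambda q:((proj("top",q)-[150,230])*6-[200,0]).round(0).tolist()
q=[p+.06*e+[0,0,-.0143],p-.06*e+[0,0,-.0143],p+.06*e+[0,0,-.0943],p-.06*e+[0,0,-.0943]]
print("board",F(q),G(q))
o=np.array([.4899,.1432,0]); ex=np.array([.982,.19,0])
q=[o+x*ex+y*e+[0,0,.1] for y in(.063,-.063) for x in(-.025,.025)]
print("post inner top",F(q),G(q))
```

```text
6.675 [0.45970745 0.13546421 0.20376903] [3.92023196e-04 6.37600063e-01 7.70367338e-01 4.12924935e-04] [ 0.1420634   0.49278769 -0.67819819] 0.009329805357745117
board [[470.0, -41.0], [637.0, 16.0], [485.0, 145.0], [650.0, 214.0]] [[-150.0, 322.0], [184.0, 255.0], [-95.0, 349.0], [218.0, 286.0]]
post inner top [[493.0, 161.0], [593.0, 134.0], [666.0, 234.0], [769.0, 204.0]] [[-104.0, 338.0], [-125.0, 210.0], [222.0, 273.0], [199.0, 145.0]]
```

View pics/c5.png

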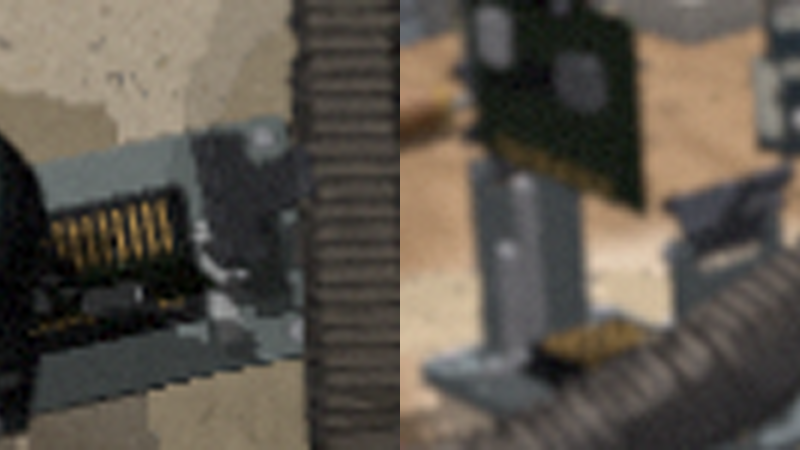

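The board's bottom right corner is at (645,213) in the side crop and the left post's outer edge at about (474,165), both where predicted. Lowering between the posts, in front of the channels.

drive_tool([
  [[0, 0, 0], [0, 0.2, -0.4], 0.5],
  [[0, 0, 0], [0, 0, -0.6], 0.5],
  [[0, 0, 0], [0, 0, -0.6], 0.5],
  [[0, 0, 0], [0, 0, -0.6], 0.5],
])

```text
clock: 7.28
position: [0.4592, 0.1375, 0.1807]
ee_rot: [-0.0, 0.638, 0.77, -0.0]
contact_force: [0.1, 1.0, -0.8]
width: 0.0092
gripper_force: 59.1
```

drive_tool([
  [[0, 0, 0], [0, 0, -0.5], 0.5],
  [[0, 0, 0], [0, 0, -0.5], 0.5],
  [[0, 0, 0], [0, 0, 0], 0.5],
])

```text
clock: 7.65
position: [0.4591, 0.1375, 0.1709]
ee_rot: [-0.0, 0.638, 0.77, -0.0]
contact_force: [-0.8, -0.5, -1.5]
width: 0.0097
gripper_force: 59.1
```

drive_tool([
  [[0, 0, 0], [0.3, 0.06, 0], 0.5],
  [[0, 0, 0], [0.3, 0.06, 0], 0.5],
  [[0, 0, 0], [0.2, 0.04, 0], 0.5],
  [[0, 0, 0], [0, 0, 0], 0.5],
])

```text
clock: 8.15
position: [0.4677, 0.1392, 0.1714]
ee_rot: [0.0, 0.638, 0.77, 0.0]
contact_force: [0.2, 0.4, -1.5]
width: 0.0088
gripper_force: 59.1
```

drive_tool([
  [[0, 0, 0], [0.1, 0.02, 0], 0.5],
  [[0, 0, 0], [0.1, 0.02, 0], 0.5],
  [[0, 0, 0], [0, 0, 0], 0.5],
])

```text
clock: 8.52
position: [0.4695, 0.1395, 0.1713]
ee_rot: [0.0, 0.638, 0.77, 0.0]
contact_force: [-0.0, 0.4, -2.3]
width: 0.0093
gripper_force: 59.1
```

drive_tool([
  [[0, 0, 0], [0.1, 0.02, 0], 0.5],
  [[0, 0, 0], [0.1, 0.02, 0], 0.5],
  [[0, 0, 0], [0, 0, 0], 0.5],
])

```text
clock: 8.9
position: [0.4715, 0.1399, 0.1713]
ee_rot: [0.0, 0.638, 0.77, 0.0]
contact_force: [0.0, -0.6, -1.5]
width: 0.0091
gripper_force: 59.1
```

drive_tool([
  [[0, 0, 0], [0.1, 0.02, 0], 0.5],
  [[0, 0, 0], [0.1, 0.02, 0], 0.5],
  [[0, 0, 0], [0, 0, 0], 0.5],
])

```text
clock: 9.28
position: [0.4735, 0.1403, 0.1713]
ee_rot: [0.0, 0.638, 0.77, 0.0]
contact_force: [0.3, 0.3, -1.1]
width: 0.0092
gripper_force: 59.1
```

drive_tool([
  [[0, 0, 0], [0.1, 0.02, 0], 0.5],
  [[0, 0, 0], [0, 0, 0], 0.5],
])

```text
clock: 9.52
position: [0.4745, 0.1405, 0.1713]
ee_rot: [0.0, 0.638, 0.77, 0.0]
contact_force: [0.7, 0.4, -1.9]
width: 0.0093
gripper_force: 59.1
```

drive_tool([
  [[0, 0, 0], [0.1, 0.02, 0], 0.5],
  [[0, 0, 0], [0, 0, 0], 0.5],
])

```text
clock: 9.78
position: [0.4754, 0.1407, 0.1713]
ee_rot: [0.0, 0.638, 0.77, 0.0]
contact_force: [0.2, 0.3, -1.8]
width: 0.0093
gripper_force: 59.1
```

drive_tool([
  [[0, 0, 0], [0.1, 0.02, 0], 0.5],
  [[0, 0, 0], [0, 0, 0], 0.5],
])

```text
clock: 10.02
position: [0.4759, 0.1408, 0.1712]
ee_rot: [-0.0, 0.637, 0.77, -0.0]
contact_force: [-0.8, -1.3, -1.3]
width: 0.0092
gripper_force: 59.2
```

drive_tool([
  [[0, 0, 0], [0.07, 0.014, 0], 0.5],
  [[0, 0, 0], [0, 0, 0], 0.5],
])

```text
clock: 10.28
position: [0.4762, 0.1409, 0.1711]
ee_rot: [-0.001, 0.637, 0.771, -0.001]
contact_force: [-2.2, -1.1, 0.1]
width: 0.009
gripper_force: 59.3
```

Contact with the rear walls is felt at x≈0.476 and about 2 N. I back off 1 mm and feel for the posts on both sides in y.

drive_tool([
  [[0, 0, 0], [-0.15, -0.03, 0], 0.5],
  [[0, 0, 0], [-0.03, 0.15, 0], 0.5],
  [[0, 0, 0], [0, 0, 0], 0.5],
])

```text
clock: 10.65
position: [0.4754, 0.1423, 0.1713]
ee_rot: [0.0, 0.637, 0.77, 0.0]
contact_force: [-2.4, -0.3, -1.1]
width: 0.009
gripper_force: 59.1
```

drive_tool([
  [[0, 0, 0], [-0.02, 0.1, 0], 0.5],
  [[0, 0, 0], [0, 0, 0], 0.5],
])

```text
clock: 10.9
position: [0.4752, 0.1434, 0.1713]
ee_rot: [0.0, 0.638, 0.77, 0.0]
contact_force: [-0.7, -1.3, -1.3]
width: 0.0095
gripper_force: 59.1
```

drive_tool([
  [[0, 0, 0], [-0.02, 0.1, 0], 0.5],
  [[0, 0, 0], [0, 0, 0], 0.5],
])

```text
clock: 11.15
position: [0.4749, 0.1444, 0.1713]
ee_rot: [0.0, 0.638, 0.77, 0.0]
contact_force: [-1.6, -0.4, -1.9]
width: 0.0092
gripper_force: 59.1
```

drive_tool([
  [[0, 0, 0], [-0.02, 0.1, 0], 0.5],
  [[0, 0, 0], [0, 0, 0], 0.5],
])

```text
clock: 11.4
position: [0.4749, 0.1449, 0.1714]
ee_rot: [0.001, 0.637, 0.771, -0.0]
contact_force: [-1.1, -3.1, -0.2]
width: 0.0092
gripper_force: 59.1
```

drive_tool([
  [[0, 0, 0], [-0.02, 0.1, 0], 0.5],
  [[0, 0, 0], [0, 0, 0], 0.5],
])

```text
clock: 11.65
position: [0.4748, 0.1452, 0.1716]
ee_rot: [0.001, 0.637, 0.771, -0.001]
contact_force: [-0.5, -5.5, 0.0]
width: 0.0088
gripper_force: 59.3
```

drive_tool([
  [[0, 0, 0], [0.05, -0.25, 0], 0.5],
  [[0, 0, 0], [0.05, -0.25, 0], 0.5],
  [[0, 0, 0], [0.02, -0.1, 0], 0.5],
  [[0, 0, 0], [0, 0, 0], 0.5],
])

```text
clock: 12.15
position: [0.4757, 0.1405, 0.1713]
ee_rot: [-0.0, 0.638, 0.77, 0.0]
contact_force: [-2.0, -0.3, -1.8]
width: 0.0091
gripper_force: 59.1
```

drive_tool([
  [[0, 0, 0], [0.02, -0.1, 0], 0.5],
  [[0, 0, 0], [0, 0, 0], 0.5],
])

```text
clock: 12.4
position: [0.4759, 0.1393, 0.1714]
ee_rot: [0.0, 0.638, 0.77, 0.0]
contact_force: [-1.0, 0.4, -1.9]
width: 0.0094
gripper_force: 59.1
```

drive_tool([
  [[0, 0, 0], [0.02, -0.1, 0], 0.5],
  [[0, 0, 0], [0, 0, 0], 0.5],
])

```text
clock: 12.65
position: [0.4762, 0.1382, 0.1714]
ee_rot: [0.0, 0.638, 0.77, 0.0]
contact_force: [-0.7, -0.8, -1.3]
width: 0.0091
gripper_force: 59.2
```

drive_tool([
  [[0, 0, 0], [0.02, -0.1, 0], 0.5],
  [[0, 0, 0], [0, 0, 0], 0.5],
])

```text
clock: 12.9
position: [0.4763, 0.1376, 0.1714]
ee_rot: [-0.0, 0.638, 0.77, 0.0]
contact_force: [-1.4, 1.6, -1.4]
width: 0.009
gripper_force: 59.2
```

drive_tool([
  [[0, 0, 0], [0.02, -0.1, 0], 0.5],
  [[0, 0, 0], [0, 0, 0], 0.5],
])

```text
clock: 13.15
position: [0.4764, 0.1372, 0.1715]
ee_rot: [-0.001, 0.638, 0.77, 0.001]
contact_force: [-2.6, 4.7, 0.5]
width: 0.0088
gripper_force: 59.3
```

The right contact is at y≈0.1378 and the left at ≈0.1446, so the centre is y≈0.1412. I centre there and go down gently.

drive_tool([
  [[0, 0, 0], [-0.05, 0.25, 0], 0.5],
  [[0, 0, 0], [-0.045, 0.24, 0], 0.5],
  [[0, 0, 0], [-0.08, -0.016, 0], 0.5],
  [[0, 0, 0], [0, 0, -0.4], 0.5],
  [[0, 0, 0], [0, 0, -0.4], 0.5],
  [[0, 0, 0], [0, 0, -0.3], 0.5],
  [[0, 0, 0], [0, 0, 0], 0.5],
])

```text
clock: 14.02
position: [0.4745, 0.1409, 0.1599]
ee_rot: [-0.0, 0.638, 0.77, -0.0]
contact_force: [0.5, 0.4, -0.6]
width: 0.0092
gripper_force: 59.1
```

drive_tool([
  [[0, 0, 0], [0, 0, -0.1], 0.5],
  [[0, 0, 0], [0, 0, -0.1], 0.5],
  [[0, 0, 0], [0, 0, -0.1], 0.5],
  [[0, 0, 0], [0, 0, 0], 0.5],
])

```text
clock: 14.52
position: [0.4747, 0.141, 0.1573]
ee_rot: [-0.0, 0.638, 0.77, -0.0]
contact_force: [-0.8, -0.1, -1.3]
width: 0.0093
gripper_force: 59.1
```

drive_tool([
  [[0, 0, 0], [0, 0, -0.1], 0.5],
  [[0, 0, 0], [0, 0, -0.1], 0.5],
  [[0, 0, 0], [0, 0, 0], 0.5],
])

```text
clock: 14.9
position: [0.4746, 0.141, 0.1552]
ee_rot: [-0.0, 0.638, 0.77, -0.0]
contact_force: [0.3, 0.1, -1.3]
width: 0.0089
gripper_force: 59.1
```

drive_tool([
  [[0, 0, 0], [0, 0, -0.1], 0.5],
  [[0, 0, 0], [0, 0, -0.1], 0.5],
  [[0, 0, 0], [0, 0, 0], 0.5],
])

```text
clock: 15.28
position: [0.4747, 0.141, 0.1532]
ee_rot: [-0.0, 0.638, 0.77, -0.0]
contact_force: [0.8, -0.5, -0.9]
width: 0.0093
gripper_force: 59.1
```

drive_tool([
  [[0, 0, 0], [0, 0, -0.1], 0.5],
  [[0, 0, 0], [0, 0, -0.1], 0.5],
  [[0, 0, 0], [0, 0, 0], 0.5],
])

```text
clock: 15.65
position: [0.4747, 0.141, 0.1512]
ee_rot: [-0.0, 0.638, 0.77, -0.0]
contact_force: [0.7, -0.2, -1.7]
width: 0.009
gripper_force: 59.1
```

drive_tool([
  [[0, 0, 0], [0, 0, -0.1], 0.5],
  [[0, 0, 0], [0, 0, -0.1], 0.5],
  [[0, 0, 0], [0, 0, 0], 0.5],
])

```text
clock: 16.02
position: [0.4746, 0.141, 0.1492]
ee_rot: [-0.0, 0.638, 0.77, -0.0]
contact_force: [0.1, -0.0, -2.2]
width: 0.0094
gripper_force: 59.1
```

The lower edge is 7 mm below the mouth with no contact force, so the board is in the guides. Continuing down.

drive_tool([
  [[0, 0, 0], [0, 0, -0.2], 0.5],
  [[0, 0, 0], [0, 0, -0.2], 0.5],
  [[0, 0, 0], [0, 0, -0.2], 0.5],
  [[0, 0, 0], [0, 0, -0.2], 0.5],
  [[0, 0, 0], [0, 0, 0], 0.5],
])

```text
clock: 16.65
position: [0.4747, 0.141, 0.1411]
ee_rot: [-0.0, 0.638, 0.77, -0.0]
contact_force: [0.6, 0.3, -1.1]
width: 0.009
gripper_force: 59.1
```

drive_tool([
  [[0, 0, 0], [0, 0, -0.2], 0.5],
  [[0, 0, 0], [0, 0, -0.2], 0.5],
  [[0, 0, 0], [0, 0, -0.2], 0.5],
  [[0, 0, 0], [0, 0, -0.2], 0.5],
  [[0, 0, 0], [0, 0, 0], 0.5],
])

```text
clock: 17.27
position: [0.4747, 0.141, 0.1331]
ee_rot: [-0.0, 0.638, 0.77, -0.0]
contact_force: [-0.1, -0.2, -1.8]
width: 0.0093
gripper_force: 59.1
```

drive_tool([
  [[0, 0, 0], [0, 0, -0.2], 0.5],
  [[0, 0, 0], [0, 0, -0.2], 0.5],
  [[0, 0, 0], [0, 0, -0.2], 0.5],
  [[0, 0, 0], [0, 0, -0.1], 0.5],
  [[0, 0, 0], [0, 0, 0], 0.5],
])

```text
clock: 17.9
position: [0.4747, 0.141, 0.1262]
ee_rot: [-0.0, 0.638, 0.77, -0.0]
contact_force: [-0.1, 0.4, -1.3]
width: 0.0088
gripper_force: 59.1
```

drive_tool([
  [[0, 0, 0], [0, 0, -0.1], 0.5],
  [[0, 0, 0], [0, 0, -0.1], 0.5],
  [[0, 0, 0], [0, 0, -0.1], 0.5],
  [[0, 0, 0], [0, 0, 0], 0.5],
])

```text
clock: 18.4
position: [0.4747, 0.141, 0.1232]
ee_rot: [-0.0, 0.638, 0.77, -0.0]
contact_force: [-0.4, 0.6, -1.5]
width: 0.0091
gripper_force: 59.1
```

drive_tool([
  [[0, 0, 0], [0, 0, -0.1], 0.5],
  [[0, 0, 0], [0, 0, -0.05], 0.5],
  [[0, 0, 0], [0, 0, 0], 0.5],
])

```text
clock: 18.77
position: [0.4747, 0.141, 0.1218]
ee_rot: [0.0, 0.638, 0.77, -0.0]
contact_force: [0.6, -0.4, -1.6]
width: 0.0096
gripper_force: 59.1
```

drive_tool([
  [[0, 0, 0], [0, 0, -0.05], 0.5],
  [[0, 0, 0], [0, 0, -0.05], 0.5],
  [[0, 0, 0], [0, 0, 0], 0.5],
])

```text
clock: 19.15
position: [0.4747, 0.141, 0.1208]
ee_rot: [-0.0, 0.638, 0.77, -0.0]
contact_force: [0.3, -0.3, -0.5]
width: 0.0094
gripper_force: 59.1
```

drive_tool([
  [[0, 0, 0], [0, 0, -0.05], 0.5],
  [[0, 0, 0], [0, 0, 0], 0.5],
])

```text
clock: 19.4
position: [0.4748, 0.141, 0.1204]
ee_rot: [0.0, 0.638, 0.77, 0.0]
contact_force: [-0.4, 0.2, -1.7]
width: 0.0087
gripper_force: 59.2
```

drive_tool([
  [[0, 0, 0], [0, 0, -0.05], 0.5],
  [[0, 0, 0], [0, 0, 0], 0.5],
])

```text
clock: 19.65
position: [0.4748, 0.141, 0.1203]
ee_rot: [0.0, 0.638, 0.77, 0.0]
contact_force: [-0.9, -0.5, 3.9]
width: 0.0091
gripper_force: 59.8
```

The socket is felt: the force rose by 5.4 N at an edge height of 26 mm. Letting go and going up.

drive_tool([
  [[0, 0, 0], [0, 0, 0], 1.5],
  [[0, 0, 0], [0, 0, 0], 2.5],
  [[0, 0, 0], [0, 0, 0], 2.5],
  [[0, 0, 0], [0, 0, 1], 2.5],
  [[0, 0, 0], [0, 0, 2], 2.5],
  [[0, 0, 0], [0, 0, 3], 2.5],
  [[0, 0, 0], [0, 0, 4], 2.5],
  [[0, 0, 0], [0, 0, 4], 0],
])

```text
clock: 20.65
position: [0.4746, 0.141, 0.2617]
ee_rot: [0.0, 0.638, 0.77, 0.0]
contact_force: [0.5, 0.3, -0.3]
width: 0.0081
gripper_force: 0.0
```

Run:
```python
from h import *
s=manip.get_state(); print(s["clock"],s["position"],s["contact_force"],s["width"])
t=eyes.get_image("top")[:,:,::-1]; d=eyes.get_image("side")[:,:,::-1]
a=np.hstack([cv2.resize(t[230:305,135:235],(600,450),interpolation=cv2.INTER_CUBIC)[:,:400],cv2.resize(d[190:265,205:272],(402,450),interpolation=cv2.INTER_CUBIC)[:,:400]])
cv2.imwrite("pics/c6.png",a)
F=lambda q:((proj("side",q)-[205,190])*6+[400,0]).round(0).tolist()
b=np.array([.4747,.141,0]); e=np.array([-.19,.982,0]); ex=np.array([.982,.19,0])
print("board tl tr tab",F([b+.06*e+[0,0,.106],b-.06*e+[0,0,.106],b+[0,0,.142]]))
o=b+.0135*ex
for a_ in(.7,1.): print(a_,[ (o+g*(.07+.052*np.sin(a_))*e+[0,0,.095+.052*np.cos(a_)]).round(4).tolist() for g in(1,-1)],F([o+g*(.07+.052*np.sin(a_))*e+[0,0,.095+.052*np.cos(a_)] for g in(1,-1)]))
```

```text
20.65 [0.47464756 0.14098247 0.26171496] [ 0.49905419  0.25607929 -0.34170677] 0.008065909964975028
board tl tr tab [[514.0, 143.0], [680.0, 211.0], [589.0, 91.0]]
0.7 [[0.4683, 0.2452, 0.1348], [0.5076, 0.0419, 0.1348]] [[481.0, 49.0], [770.0, 159.0]]
1.0 [[0.4663, 0.2553, 0.1231], [0.5096, 0.0319, 0.1231]] [[470.0, 71.0], [788.0, 194.0]]
```

View pics/c6.png

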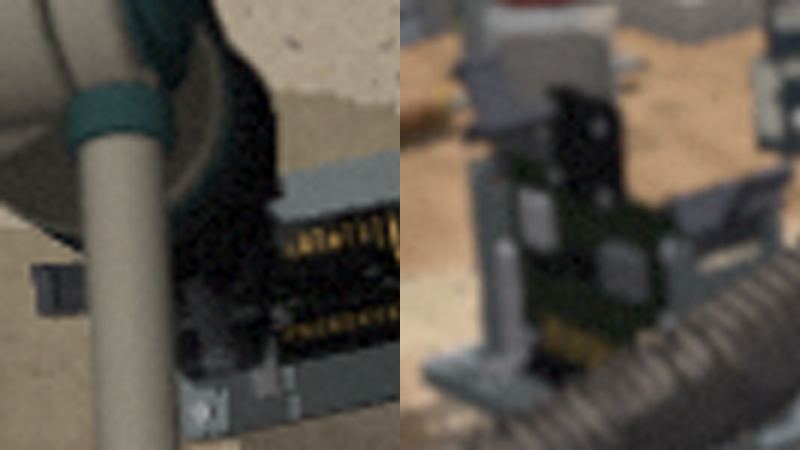

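The board is down between both guides (tab at (590,100), board's right edge at (668,230) in the side crop), and both levers are still open near 1.0 rad. The left tip is at top px (141,278), as predicted. Now the left lever.

drive_tool([
  [[0, 0, 0], [-0.35, 3.6, 0], 0],
  [[0, 0, 0], [-0.35, 3.6, 0], 0],
  [[0, 0, 0], [-0.35, 3.6, 0], 0],
  [[0, 0, 0], [-0.35, 3.7, 0], 0],
  [[0, 0, 0], [0, 0, -4], 0],
  [[0, 0, 0], [0, 0, -4.5], 0],
  [[0, 0, 0], [0, 0, -5], 0],
  [[0, 0, 0], [0, 0, 0], 0],
])

```text
clock: 21.75
position: [0.4574, 0.2845, 0.1213]
ee_rot: [-0.002, 0.638, 0.77, -0.004]
contact_force: [-0.3, -0.0, 0.6]
width: 0.0001
gripper_force: 0.0
```

Run:
```python
import numpy as np
e=np.array([-.19,.982,0]);o=np.array([.488,.1436,0])
for g in(1,-1):
  for a in(1.0,.8,.6,.4,.3,.2,.1,0,-.04): print(g,a,(o+g*(.07+.052*np.sin(a)+.0155)*e+[0,0,.099+.052*np.cos(a)]).round(4))
```

```text
1 1.0 [0.4634 0.2705 0.1271]
1 0.8 [0.4647 0.2642 0.1352]
1 0.6 [0.4662 0.2564 0.1419]
1 0.4 [0.4679 0.2474 0.1469]
1 0.3 [0.4688 0.2427 0.1487]
1 0.2 [0.4698 0.2377 0.15  ]
1 0.1 [0.4708 0.2327 0.1507]
1 0 [0.4718 0.2276 0.151 ]
1 -0.04 [0.4722 0.2255 0.151 ]
-1 1.0 [0.5126 0.0167 0.1271]
-1 0.8 [0.5113 0.023  0.1352]
-1 0.6 [0.5098 0.0308 0.1419]
-1 0.4 [0.5081 0.0398 0.1469]
-1 0.3 [0.5072 0.0445 0.1487]
-1 0.2 [0.5062 0.0495 0.15  ]
-1 0.1 [0.5052 0.0545 0.1507]
-1 0 [0.5042 0.0596 0.151 ]
-1 -0.04 [0.5038 0.0617 0.151 ]
```

drive_tool([
  [[0, 0, 0], [0.3, -0.6, 0.2], 0],
  [[0, 0, 0], [0.3, -0.6, 0], 0],
  [[0, 0, 0], [0, 0, 0], 0],
])

```text
clock: 22.12
position: [0.4681, 0.2738, 0.1286]
ee_rot: [0.001, 0.638, 0.77, 0.002]
contact_force: [-0.1, 0.2, -0.2]
width: 0.0001
gripper_force: 0.0
```

drive_tool([
  [[0, 0, 0], [0.06, -0.3, 0.2], 0],
  [[0, 0, 0], [0.06, -0.3, 0.3], 0],
  [[0, 0, 0], [0, 0, 0], 0],
])

```text
clock: 22.5
position: [0.4682, 0.2679, 0.1323]
ee_rot: [0.0, 0.638, 0.77, 0.0]
contact_force: [-0.1, -0.1, 0.1]
width: 0.0
gripper_force: 0.0
```

drive_tool([
  [[0, 0, 0], [0, -0.4, 0.25], 0],
  [[0, 0, 0], [0, -0.4, 0.3], 0],
  [[0, 0, 0], [0, 0, 0], 0],
])

```text
clock: 22.88
position: [0.4681, 0.2603, 0.1377]
ee_rot: [-0.0, 0.638, 0.77, 0.001]
contact_force: [0.2, 2.0, 1.4]
width: 0.0003
gripper_force: 1.2
```

drive_tool([
  [[0, 0, 0], [0, -0.4, 0.3], 0],
  [[0, 0, 0], [0.05, -0.4, 0.25], 0],
  [[0, 0, 0], [0, 0, 0], 0],
])

```text
clock: 23.25
position: [0.4694, 0.2526, 0.1438]
ee_rot: [0.0, 0.638, 0.77, 0.002]
contact_force: [1.0, 5.5, 2.7]
width: -0.0001
gripper_force: 2.1
```

drive_tool([
  [[0, 0, 0], [0.08, -0.4, 0.2], 0],
  [[0, 0, 0], [0.08, -0.4, 0.15], 0],
  [[0, 0, 0], [0, 0, 0], 0],
])

```text
clock: 23.62
position: [0.4706, 0.2447, 0.1473]
ee_rot: [0.0, 0.638, 0.77, 0.001]
contact_force: [-0.0, 4.4, 3.1]
width: -0.0002
gripper_force: 2.4
```

drive_tool([
  [[0, 0, 0], [0.06, -0.3, 0.1], 0],
  [[0, 0, 0], [0.06, -0.3, 0.1], 0],
  [[0, 0, 0], [0, 0, 0], 0],
])

```text
clock: 24.0
position: [0.4717, 0.2389, 0.1492]
ee_rot: [-0.0, 0.638, 0.77, 0.001]
contact_force: [0.5, 6.4, 5.2]
width: -0.0001
gripper_force: 2.7
```

drive_tool([
  [[0, 0, 0], [0.06, -0.3, 0.1], 0],
  [[0, 0, 0], [0.06, -0.3, 0.05], 0],
  [[0, 0, 0], [0, 0, 0], 0],
])

```text
clock: 24.38
position: [0.4729, 0.2329, 0.1506]
ee_rot: [-0.0, 0.638, 0.77, 0.001]
contact_force: [0.3, 6.1, 3.7]
width: 0.0
gripper_force: 2.7
```

drive_tool([
  [[0, 0, 0], [0.04, -0.2, 0], 0],
  [[0, 0, 0], [0.04, -0.2, 0], 0],
  [[0, 0, 0], [0, 0, 0], 0],
])

```text
clock: 24.75
position: [0.4737, 0.2293, 0.1509]
ee_rot: [-0.0, 0.638, 0.77, 0.002]
contact_force: [-0.8, 5.7, 5.0]
width: 0.0001
gripper_force: 3.2
```

drive_tool([
  [[0, 0, 0], [0.02, -0.1, 0], 0],
  [[0, 0, 0], [0.02, -0.1, 0], 0],
  [[0, 0, 0], [0, 0, 0], 0],
])

```text
clock: 25.12
position: [0.4738, 0.229, 0.151]
ee_rot: [-0.002, 0.638, 0.77, 0.003]
contact_force: [-1.3, 10.9, 5.2]
width: 0.0004
gripper_force: 5.4
```

The left lever is at its stop. Backing off and crossing to the right lever.

drive_tool([
  [[0, 0, 0], [-0.3, 1.5, 0], 0],
  [[0, 0, 0], [-0.2, 1, 2], 0],
  [[0, 0, 0], [0, 0, 5], 0],
  [[0, 0, 0], [0.5, -3, 3], 0],
  [[0, 0, 0], [0.9, -5.5, 0], 0],
  [[0, 0, 0], [0.9, -5.5, 0], 0],
  [[0, 0, 0], [0.9, -5.5, 0], 0],
  [[0, 0, 0], [0.9, -5.5, 0], 0],
])

```text
clock: 26.12
position: [0.5085, -0.0012, 0.2492]
ee_rot: [-0.0, 0.637, 0.771, -0.002]
contact_force: [0.9, 0.3, -0.1]
width: 0.0003
gripper_force: 0.0
```

drive_tool([
  [[0, 0, 0], [0.2, 0, 0], 0],
  [[0, 0, 0], [0, 0, -3], 0],
  [[0, 0, 0], [0, 0, -3], 0],
  [[0, 0, 0], [0, 0, 0], 0],
])

```text
clock: 26.62
position: [0.5089, 0.002, 0.1874]
ee_rot: [-0.003, 0.637, 0.771, -0.002]
contact_force: [-0.4, -0.0, 0.6]
width: 0.0004
gripper_force: 0.0
```

drive_tool([
  [[0, 0, 0], [0.4, 0, -2], 0],
  [[0, 0, 0], [0, 0, -2], 0],
  [[0, 0, 0], [0, 0, -1.0], 0],
  [[0, 0, 0], [0, 0, -0.5], 0],
  [[0, 0, 0], [0, 0, 0], 0],
])

```text
clock: 27.25
position: [0.5158, 0.0011, 0.1352]
ee_rot: [0.0, 0.637, 0.771, 0.0]
contact_force: [-0.5, 0.6, 0.1]
width: 0.0002
gripper_force: 0.0
```

drive_tool([
  [[0, 0, 0], [-0.06, 0.3, 0], 0],
  [[0, 0, 0], [-0.06, 0.3, 0], 0],
  [[0, 0, 0], [-0.06, 0.3, 0], 0],
  [[0, 0, 0], [-0.06, 0.3, 0], 0],
  [[0, 0, 0], [0, 0, 0], 0],
])

```text
clock: 27.88
position: [0.5131, 0.0133, 0.1349]
ee_rot: [0.0, 0.637, 0.771, 0.0]
contact_force: [1.0, -0.2, -0.3]
width: 0.0
gripper_force: 0.0
```

drive_tool([
  [[0, 0, 0], [0, 0, -0.6], 0],
  [[0, 0, 0], [-0.06, 0.3, 0], 0],
  [[0, 0, 0], [-0.06, 0.3, 0.1], 0],
  [[0, 0, 0], [0, 0, 0], 0],
])

```text
clock: 28.38
position: [0.5121, 0.0192, 0.13]
ee_rot: [0.0, 0.637, 0.771, 0.0]
contact_force: [0.6, -0.2, 0.9]
width: -0.0001
gripper_force: 0.0
```

drive_tool([
  [[0, 0, 0], [-0.06, 0.3, 0.3], 0],
  [[0, 0, 0], [-0.06, 0.3, 0.3], 0],
  [[0, 0, 0], [0, 0, 0], 0],
])

```text
clock: 28.75
position: [0.511, 0.0252, 0.1363]
ee_rot: [0.0, 0.637, 0.771, 0.0]
contact_force: [-0.7, -0.9, 0.3]
width: 0.0001
gripper_force: 0.0
```

drive_tool([
  [[0, 0, 0], [-0.06, 0.3, 0.1], 0],
  [[0, 0, 0], [-0.06, 0.3, 0.2], 0],
  [[0, 0, 0], [0, 0, 0], 0],
])

```text
clock: 29.12
position: [0.5099, 0.0302, 0.1391]
ee_rot: [0.001, 0.637, 0.771, -0.001]
contact_force: [-0.8, -4.1, 1.8]
width: -0.0001
gripper_force: 2.5
```

Contact. Following the arc.

drive_tool([
  [[0, 0, 0], [-0.08, 0.4, 0.3], 0],
  [[0, 0, 0], [-0.08, 0.4, 0.25], 0],
  [[0, 0, 0], [0, 0, 0], 0],
])

```text
clock: 29.5
position: [0.5084, 0.0378, 0.1453]
ee_rot: [0.001, 0.637, 0.771, -0.001]
contact_force: [-0.1, -5.9, 6.1]
width: 0.0004
gripper_force: 3.3
```

drive_tool([
  [[0, 0, 0], [-0.06, 0.3, 0.2], 0],
  [[0, 0, 0], [-0.06, 0.3, 0.15], 0],
  [[0, 0, 0], [0, 0, 0], 0],
])

```text
clock: 29.88
position: [0.5072, 0.044, 0.1488]
ee_rot: [0.001, 0.637, 0.771, -0.0]
contact_force: [-0.6, -5.5, 5.6]
width: 0.0001
gripper_force: 3.4
```

drive_tool([
  [[0, 0, 0], [-0.06, 0.3, 0.15], 0],
  [[0, 0, 0], [-0.06, 0.3, 0.1], 0],
  [[0, 0, 0], [0, 0, 0], 0],
])

```text
clock: 30.25
position: [0.506, 0.0503, 0.1513]
ee_rot: [0.001, 0.637, 0.771, -0.0]
contact_force: [-0.9, -3.8, 4.5]
width: -0.0
gripper_force: 3.2
```

drive_tool([
  [[0, 0, 0], [-0.05, 0.25, 0], 0],
  [[0, 0, 0], [-0.05, 0.25, 0], 0],
  [[0, 0, 0], [0, 0, 0], 0],
])

```text
clock: 30.62
position: [0.5055, 0.0552, 0.1517]
ee_rot: [0.002, 0.637, 0.771, 0.0]
contact_force: [1.0, -4.8, 6.1]
width: 0.0
gripper_force: 3.3
```

drive_tool([
  [[0, 0, 0], [-0.04, 0.2, 0], 0],
  [[0, 0, 0], [-0.03, 0.15, 0], 0],
  [[0, 0, 0], [0, 0, 0], 0],
])

```text
clock: 31.0
position: [0.5047, 0.0593, 0.1509]
ee_rot: [0.001, 0.638, 0.77, 0.001]
contact_force: [0.9, -3.9, 3.7]
width: -0.0001
gripper_force: 2.0
```

drive_tool([
  [[0, 0, 0], [-0.02, 0.1, 0], 0],
  [[0, 0, 0], [-0.02, 0.1, 0], 0],
  [[0, 0, 0], [0, 0, 0], 0],
])

```text
clock: 31.38
position: [0.5039, 0.0614, 0.1505]
ee_rot: [0.0, 0.637, 0.77, 0.0]
contact_force: [2.4, -3.9, 3.1]
width: 0.0001
gripper_force: 2.5
```

drive_tool([
  [[0, 0, 0], [-0.02, 0.1, 0], 0],
  [[0, 0, 0], [-0.02, 0.1, 0], 0],
  [[0, 0, 0], [0, 0, 0], 0],
])

```text
clock: 31.75
position: [0.5038, 0.062, 0.1505]
ee_rot: [0.002, 0.637, 0.771, -0.001]
contact_force: [2.5, -8.8, 3.3]
width: -0.0
gripper_force: 4.4
```

The right lever is at its stop: the force rises with almost no travel. Backing off, then up, to look.

drive_tool([
  [[0, 0, 0], [0.2, -1, 0], 0],
  [[0, 0, 0], [0.3, -1.5, 1], 0],
  [[0, 0, 0], [0, -1, 4], 0],
  [[0, 0, 0], [0, -4, 5], 0],
  [[0, 0, 0], [0, -5, 3], 0],
  [[0, 0, 0], [0, -5, 0], 0],
  [[0, 0, 0], [0, -5, 0], 0],
  [[0, 0, 0], [0, 0, 0], 0],
])

```text
clock: 32.75
position: [0.5078, -0.1638, 0.279]
ee_rot: [-0.0, 0.639, 0.769, 0.0]
contact_force: [-0.9, 1.0, -0.2]
width: -0.0004
gripper_force: 0.0
```

Run:
```python
from h import *
s=manip.get_state(); print(s["clock"],s["position"],s["contact_force"])
t=eyes.get_image("top")[:,:,::-1]; d=eyes.get_image("side")[:,:,::-1]
a=np.hstack([cv2.resize(t[230:305,150:217],(402,450),interpolation=cv2.INTER_CUBIC)[:,:400],cv2.resize(d[180:255,205:272],(402,450),interpolation=cv2.INTER_CUBIC)[:,:400]])
cv2.imwrite("pics/c7.png",a)
F=lambda q:((proj("side",q)-[205,180])*6+[400,0]).round(0).tolist()
b=np.array([.4747,.141,0]); e=np.array([-.19,.982,0]); ex=np.array([.982,.19,0]); o=b+.0135*ex
print("board tl tr tab",F([b+.06*e+[0,0,.102],b-.06*e+[0,0,.102],b+[0,0,.138]]),"tips",F([o+g*.07*e+[0,0,.147] for g in(1,-1)]))
```

```text
32.75 [ 0.50776876 -0.16383254  0.2790003 ] [-0.86530359  0.98377643 -0.18937685]
board tl tr tab [[515.0, 212.0], [681.0, 281.0], [589.0, 161.0]] tips [[521.0, 98.0], [717.0, 170.0]]
```

View pics/c7.png

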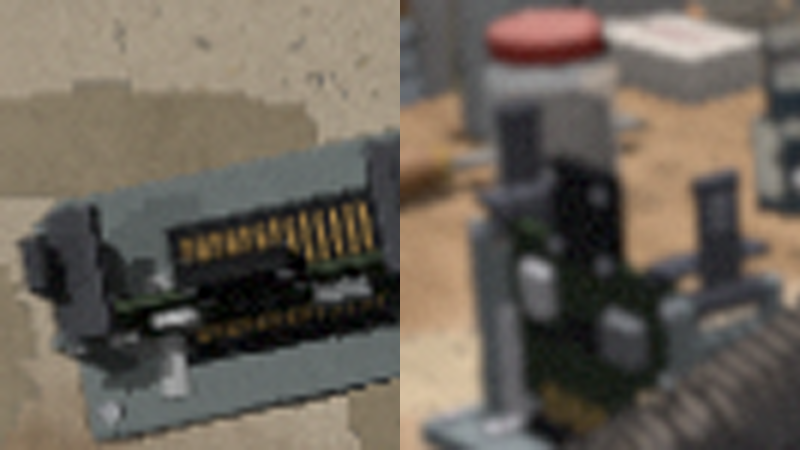

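Both levers stand upright, with tips at (520,105) and (718,175) against predictions of (521,98) and (717,170). The noses lie on the board's corners, and the arm is clear of everything. Handing in.

```bash
python3 -c "
from h import *
print(job.sign_off())"
```

```text
the job is handed in; nothing more can be done
None
```

The job is handed in at about 33 s of the 72 s allowed: the board is in both guides with both levers pushed to their upright stops, the last picture shows the levers' noses on its top corners, and the highest force read was about 12 N. I could not measure its final seated height, and sign-off returned no verdict.

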